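# Turn the row of shafts round: wash rack to build rack

## Robot

A 6-joint arm with a two-finger parallel gripper is mounted at the origin on the work surface. World frame = base frame: x ahead of the robot, y to its left, z up, the work surface at z = 0. Lengths are in m, angles in rad, forces in N, time in s.
With the tool pointing down it reaches from about 0.25 to 0.8 m from the base axis. Payload 3.9 kg.
Tool frame: the origin (TCP) lies midway between the tips of the shut fingers; the grasp point (between the pads) lies behind it (env.tcp_to_grasp is the z of the grasp point in the tool frame, in m); z points along the fingers, y is the line along which they close (so a half turn about z gives the same grasp; the last joint's range is limited). The gripper opens to 85 mm and grips with 20 to 120 N. Pads are 22 mm wide; open, the fingers measure 114 mm over their backs; the gripper's body (76 mm by 85 mm) begins 54 mm behind the grasp point. The pads swing forward as they close: fully open they stand 13 mm farther back than shut.
Start: joints at [1.21, 0.26, -0.138, 1.173, 0, 1.571], TCP at [0.185, 0.491, 0.231] pointing down, gripper open.
Joint ranges: [-2.78, 2.78], [-0.83, 1.72], [-1.28, 1.37], [-1.9, 2.12], [-1.57, 1.48], [-3.14, 3.14]. Speed limits (rad/s): [2.57, 2.57, 3.14, 3.14, 3.14, 3.14].

## Interface

Orientations are given as a unit quaternion [w, x, y, z].
In Python, from plant import env gives the robot as it stands. The module is installed in compiled form; this text tells all that it offers.
- The arm moves only by the shell command python3 -m pendant 'ROWS' [FORCE]. ROWS is a JSON object of lists of equal length, an entry for each row: "travel": the shift along the tool's x, y, z normalised to -1 to 1, where 1 is 0.2 m, a list of three; "turn": the turn, a rotation vector about the tool's x, y, z normalised to -1 to 1, where 1 is pi rad, a list of three; "fingers": the closure, from 0 (fully open) to 1 (shut). A call has 1 to 12 rows; each row is the pose to reach, as a shift and turn from the pose commanded when the call began, along the tool's axes at that moment, turning the shorter way round; what a row does not reach only later rows make up. A row lasts 1/12 s, in which the tool goes at most 41.7 mm and 7.16 degrees, less where a joint would pass 70% of its speed; a pose out of reach is approached as far as the arm can. A call with a number of a shift or a turn outside -1 to 1 is refused whole. A call with a gripper value outside its range is refused whole. The fingers move at their own pace and stop on an object; FORCE is the grip in N (left out, the last holds). Time passes only in rows, so rows that repeat a pose let the fingers close. It gives the time, the measured TCP pose, the force, the opening and the grip force at its end, in the units of the state.
- env.observe(): the state, without advancing time (a new reading comes with each control period).
- env.get_image(name): name is "scene" or "top" or "wrist"; returns (picture, depth): 400x640x3 uint8, red, green, blue; 400x640 float32, m along the optical axis (not along the pixel's ray), 0 where there is no reading.
- env.camera_model(name): a dict with "fx", "fy", "cx", "cy" (pixels), "k1" (the pictures are not rectified: a ray, as slopes to the right and down, at radius r is drawn at 1 + k1 r^2 times it, then the intrinsics apply), "R" (3x3) and "t" (3): a world point X has camera coordinates R X + t. Camera axes: x right, y down, z forward; pixel columns grow to the right and rows downward; lengths in m; the calibration is good to about 2 mm. A picture is of the moment at which its call begins: read the wrist's pose just before it. camera_model takes no time and is no camera call; for the wrist camera it gives the pose at the moment of the call.
- env.hand_in(): hands the job in; it is judged then, once.
The state is a dict: "clock": time; "joints": joint angles; "qd": joint speeds; "joint_torque": joint torques, N m; "tool_pos": TCP position; "orientation": TCP orientation; "contact_force": force on the tool from outside, world axes, zero at the start; "wrist_torque": the same for the moment, N m; "width": finger opening in m; "grasp_force": force on a finger pad.
Only numpy, scipy, OpenCV 4.12 (cv2) and the standard library are available. Lean on these libraries where they do the work, as an engineer would, in place of code of your own. Each camera call takes 0.05 s, during which the arm holds its last target. There are 200 camera calls.

## Task

The four shafts of a stripped feed unit lie in a row on the wash rack (blue plastic drip tray). Move them all to the empty build rack (plywood board) in the reverse order, because they go back in the opposite way from how they came off: seen from the robot, the shaft that is leftmost on the wash rack must end rightmost on the build rack, and so on along the row. Lower each one gently, lengthwise across both V's of its own saddle, seated and about centred, and let none drop to the bench.

Things in the scene. Friction and masses are not known exactly. Their poses are not given: they have to be found in the camera images.
- roller: Feed roller, 160 mm long, black rubber drum 32 mm in diameter and 44 mm long in its middle (grip the drum); 0.26 kg. Steel shaft 16 mm thick where it rests in the V's. Origin: on the axis midway between the resting places, grip here. x along the shaft; y, z turn as it rolls.
- gear_shaft: Gear shaft, from x = -80 to +72 mm, dark spur gear 47 mm in diameter at x = +54 to +66 mm, bare elsewhere; 0.33 kg, balances some 13 mm towards the gear. Steel shaft 16 mm thick where it rests in the V's. Origin: on the axis midway between the resting places, grip here. x along the shaft; y, z turn as it rolls.
- pulley_shaft: Pulley shaft, from x = -74 to +84 mm, aluminium flanged belt pulley 43 mm in diameter at x = +54 to +81 mm, bare elsewhere; 0.29 kg, balances some 15 mm towards the pulley. Steel shaft 16 mm thick where it rests in the V's. Origin: on the axis midway between the resting places, grip here. x along the shaft; y, z turn as it rolls.
- idler: Idler shaft, 136 mm long, a ball bearing 32 mm in diameter and 10 mm wide on each end, bare between; 0.25 kg. Steel shaft 16 mm thick where it rests in the V's. Origin: on the axis midway between the resting places, grip here. x along the shaft; y, z turn as it rolls.
- saddle_roller: V-saddle in the wash rack holding the roller at the start (all alike, fixed): white nylon, foot 96 x 34 mm, two 8 mm thick V plates 38 mm either side of its middle (68 mm gap between). Origin: centre of underside; x along the shaft, z up. V apex 40 mm, plate tops 58 mm above the origin, V 37 mm wide at the top; a seated shaft's axis is 51 mm above the origin.
- saddle_gear: V-saddle in the wash rack holding the gear shaft at the start (all alike, fixed): white nylon, foot 96 x 34 mm, two 8 mm thick V plates 38 mm either side of its middle (68 mm gap between). Origin: centre of underside; x along the shaft, z up. V apex 40 mm, plate tops 58 mm above the origin, V 37 mm wide at the top; a seated shaft's axis is 51 mm above the origin.
- saddle_pulley: V-saddle in the wash rack holding the pulley shaft at the start (all alike, fixed): white nylon, foot 96 x 34 mm, two 8 mm thick V plates 38 mm either side of its middle (68 mm gap between). Origin: centre of underside; x along the shaft, z up. V apex 40 mm, plate tops 58 mm above the origin, V 37 mm wide at the top; a seated shaft's axis is 51 mm above the origin.
- saddle_idler: V-saddle in the wash rack holding the idler at the start (all alike, fixed): white nylon, foot 96 x 34 mm, two 8 mm thick V plates 38 mm either side of its middle (68 mm gap between). Origin: centre of underside; x along the shaft, z up. V apex 40 mm, plate tops 58 mm above the origin, V 37 mm wide at the top; a seated shaft's axis is 51 mm above the origin.
- wash_rack: Wash rack, full at the start: blue plastic drip tray 140 (x) by 310 mm (y), rim 15 mm high, the four saddles on its 4 mm floor in a row at x = 0, y = -112.5, -37.5, 37.5, 112.5 mm. On the left or right, turned up to 0.2 rad, fixed. Origin: centre of underside; x away from the robot, +y to the robot's left. Seated shafts' axes are 55 mm above the bench.
- build_rack: Build rack, empty: plywood board 130 (x) by 310 mm (y), 12 mm thick, four saddles like the others screwed on in a row at x = 0, y = -112.5, -37.5, 37.5, 112.5 mm (plate tops 70 mm above the bench). Turned up to 0.2 rad, fixed. Origin: centre of underside; x away from the robot, +y to the robot's left. Seated shafts lie along x, axis 63 mm above the bench.
Not all that is in view belongs to the job. What is shaped like the saddle_roller but green is not meant.

How it is judged:
At the end, for the whole second after the job is handed in: Each shaft lies in the build-rack saddle that mirrors its wash-rack saddle (first becomes last), within 10 mm of that saddle's middle across the row and 13 mm along the shaft, axis at seated height within 4 mm, along the board's x within 0.12 rad (either way round), released and at rest (((y of saddle_roller in the frame of wash_rack between -0.1325 and -0.0925 m and y of roller in the frame of build_rack between 0.1025 and 0.1225 m) or (y of saddle_roller in the frame of wash_rack between -0.0575 and -0.0175 m and y of roller in the frame of build_rack between 0.0275 and 0.0475 m) or (y of saddle_roller in the frame of wash_rack between 0.0175 and 0.0575 m and y of roller in the frame of build_rack between -0.0475 and -0.0275 m) or (y of saddle_roller in the frame of wash_rack between 0.0925 and 0.1325 m and y of roller in the frame of build_rack between -0.1225 and -0.1025 m)) and x of roller in the frame of build_rack between -0.013 and 0.013 m and z of roller in the frame of build_rack between 0.0593 and 0.0673 m and angle between the x axis of each of roller, gear_shaft, pulley_shaft, idler and the x axis of build_rack, either way round below 0.12 rad and linear speed of each of roller, gear_shaft, pulley_shaft, idler below 0.02 m/s and angular speed of each of roller, gear_shaft, pulley_shaft, idler below 0.3 rad/s and contact force between the fingers and roller below 0.2 N and ((y of saddle_gear in the frame of wash_rack between -0.1325 and -0.0925 m and y of gear_shaft in the frame of build_rack between 0.1025 and 0.1225 m) or (y of saddle_gear in the frame of wash_rack between -0.0575 and -0.0175 m and y of gear_shaft in the frame of build_rack between 0.0275 and 0.0475 m) or (y of saddle_gear in the frame of wash_rack between 0.0175 and 0.0575 m and y of gear_shaft in the frame of build_rack between -0.0475 and -0.0275 m) or (y of saddle_gear in the frame of wash_rack between 0.0925 and 0.1325 m and y of gear_shaft in the frame of build_rack between -0.1225 and -0.1025 m)) and x of gear_shaft in the frame of build_rack between -0.013 and 0.013 m and z of gear_shaft in the frame of build_rack between 0.0593 and 0.0673 m and contact force between the fingers and gear_shaft below 0.2 N and ((y of saddle_pulley in the frame of wash_rack between -0.1325 and -0.0925 m and y of pulley_shaft in the frame of build_rack between 0.1025 and 0.1225 m) or (y of saddle_pulley in the frame of wash_rack between -0.0575 and -0.0175 m and y of pulley_shaft in the frame of build_rack between 0.0275 and 0.0475 m) or (y of saddle_pulley in the frame of wash_rack between 0.0175 and 0.0575 m and y of pulley_shaft in the frame of build_rack between -0.0475 and -0.0275 m) or (y of saddle_pulley in the frame of wash_rack between 0.0925 and 0.1325 m and y of pulley_shaft in the frame of build_rack between -0.1225 and -0.1025 m)) and x of pulley_shaft in the frame of build_rack between -0.013 and 0.013 m and z of pulley_shaft in the frame of build_rack between 0.0593 and 0.0673 m and contact force between the fingers and pulley_shaft below 0.2 N and ((y of saddle_idler in the frame of wash_rack between -0.1325 and -0.0925 m and y of idler in the frame of build_rack between 0.1025 and 0.1225 m) or (y of saddle_idler in the frame of wash_rack between -0.0575 and -0.0175 m and y of idler in the frame of build_rack between 0.0275 and 0.0475 m) or (y of saddle_idler in the frame of wash_rack between 0.0175 and 0.0575 m and y of idler in the frame of build_rack between -0.0475 and -0.0275 m) or (y of saddle_idler in the frame of wash_rack between 0.0925 and 0.1325 m and y of idler in the frame of build_rack between -0.1225 and -0.1025 m)) and x of idler in the frame of build_rack between -0.013 and 0.013 m and z of idler in the frame of build_rack between 0.0593 and 0.0673 m and contact force between the fingers and idler below 0.2 N); the robot touches nothing.
It fails at once if a shaft was dropped to the bench (height (world z) of any of roller, gear_shaft, pulley_shaft, idler below 0.035 m).
It fails at once if a shaft was dropped or rammed onto the build rack (over 60 N) (contact force between any of roller, gear_shaft, pulley_shaft, idler and build_rack above 60 N).
It also fails if it takes over 120 s, if anything falls off the work surface, if the arm or the gripper's body presses on something with over 40 N, if the wrist force passes 120 N, or if a joint passes its speed limit or range.

## Working session

There is one attempt and no reset: what is moved stays moved. The work goes in short steps, Python scripts to look and compute and a shell command to move; the robot and the scene stay as the last step left them, time stands still between calls to the robot, and variables do not carry over. Pictures are saved under pics/ and viewed, at most 15 in all, crops included, and the job is handed in when it is done.

```bash
mkdir -p pics; cat > h.py <<'E'
import numpy as np, cv2
from plant import env
def und(m,uv):
    x=(np.asarray(uv,float)-[m['cx'],m['cy']])/[m['fx'],m['fy']]
    r=x.copy()
    for _ in range(20): r=x/(1+m['k1']*(r**2).sum(-1,keepdims=True))
    return r
def ray(m,uv):
    s=und(m,uv); d=np.concatenate([s,np.ones(s.shape[:-1]+(1,))],-1)
    R=np.array(m['R']);t=np.array(m['t'])
    return -R.T@t, d@R
def plane(m,uv,z):
    c,d=ray(m,uv); return c+d*((z-c[2])/d[...,2:3])
def proj(m,X):
    p=np.asarray(X)@np.array(m['R']).T+m['t']; s=p[...,:2]/p[...,2:3]
    s=s*(1+m['k1']*(s**2).sum(-1,keepdims=True))
    return s*[m['fx'],m['fy']]+[m['cx'],m['cy']]
def cloud(m,depth):
    v,u=np.mgrid[0:400,0:640]; uv=np.stack([u,v],-1)
    c,d=ray(m,uv); return c+d*depth[...,None]
E
python3 - <<'E'
from h import *
s=env.observe();print({k:np.round(v,3) for k,v in s.items()},env.tcp_to_grasp)
for n in ('top','scene'):
    m=env.camera_model(n);p,d=env.get_image(n)
    print(n,{k:np.round(v,3).tolist() for k,v in m.items()}, (d>0).mean())
    cv2.imwrite(f'pics/{n}0.png',p[:,:,::-1]);np.savez(f'{n}0.npz',p=p,d=d,m=np.array(m,dtype=object))
E
```

```text
{'clock': np.float64(0.0), 'joints': array([ 1.21 ,  0.261, -0.139,  1.173, -0.   ,  1.571]), 'qd': array([-0.001,  0.   ,  0.002, -0.   , -0.001,  0.   ]), 'joint_torque': array([ 0.0000e+00, -4.0568e+01,  2.5392e+01,  1.9000e-02, -0.0000e+00,
        0.0000e+00]), 'tool_pos': array([0.185, 0.491, 0.23 ]), 'orientation': array([-0.   ,  0.179,  0.984, -0.001]), 'contact_force': array([-0.17 ,  0.19 , -0.374]), 'wrist_torque': array([-0.006, -0.045, -0.003]), 'grasp_force': np.float64(0.0), 'width': np.float64(0.086)} -0.0187
top {'fx': 436.17, 'fy': 436.17, 'cx': 317.567, 'cy': 195.915, 'k1': -0.014, 'R': [[0.025, -1.0, -0.009], [-0.999, -0.025, -0.048], [0.048, 0.01, -0.999]], 't': [0.083, 0.461, 1.205]} 0.99603515625
scene {'fx': 448.937, 'fy': 448.937, 'cx': 317.791, 'cy': 203.173, 'k1': -0.031, 'R': [[-0.765, 0.644, -0.001], [0.488, 0.58, -0.652], [-0.419, -0.5, -0.758]], 't': [0.292, -0.231, 1.778]} 0.99603515625
```

View pics/top0.png

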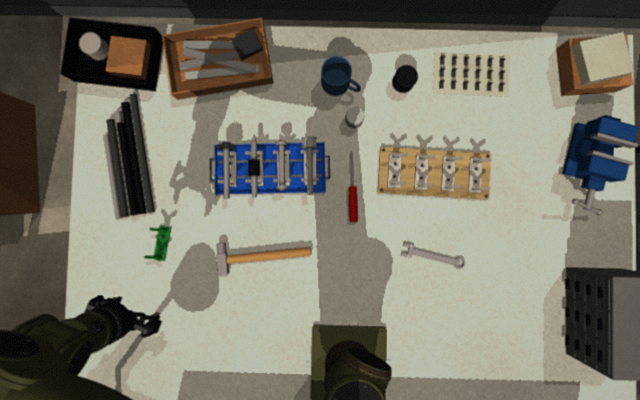

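View pics/scene0.png

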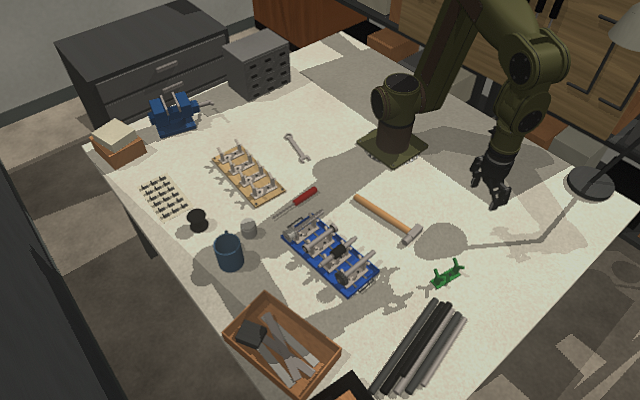

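The top view shows the wash rack (blue tray) at about (270,168) with four shafts and the empty build board at about (435,172). The scene view confirms this, and the green saddle and the other items are decoys. Next I'll zoom in and measure.

```bash
python3 - <<'E'
from h import *
T=np.load('top0.npz',allow_pickle=True);S=np.load('scene0.npz',allow_pickle=True)
a=cv2.resize(T['p'][120:210,200:500],None,fx=2.6,fy=2.6,interpolation=cv2.INTER_CUBIC)
b=cv2.resize(S['p'][130:305,200:390],None,fx=2,fy=2,interpolation=cv2.INTER_CUBIC)
im=np.zeros((a.shape[0]+b.shape[0],780,3),np.uint8);im[:a.shape[0],:a.shape[1]]=a;im[a.shape[0]:,:b.shape[1]]=b
cv2.imwrite('pics/z0.png',im[:,:,::-1])
for n,Z in(('top',T),('scene',S)):
    m=Z['m'].item();C=cloud(m,Z['d']);h=cv2.cvtColor(Z['p'],cv2.COLOR_RGB2HSV)
    for nm,lo,hi,z in(('tray',(110,150,60),(125,255,255),.012),('ply',(10,60,90),(24,200,255),.012)):
        k=cv2.inRange(h,lo,hi); k&=((C[...,0]>.25)&(C[...,0]<.75)&(abs(C[...,1])<.42)&(C[...,2]<.03)).astype(np.uint8)*255
        k=cv2.morphologyEx(k,cv2.MORPH_CLOSE,np.ones((9,9)))
        l,lab,st,ce=cv2.connectedComponentsWithStats(k);i=1+np.argmax(st[1:,4]);v,u=np.where(lab==i)
        P=plane(m,np.stack([u,v],-1),z);r=cv2.minAreaRect((P[:,:2]*1000).astype(np.float32));print(n,nm,st[i],r,'zmed',np.median(C[v,u,2]))
    if n=='top':
        g=(C[...,2]>.03)&(C[...,2]<.13)&(C[...,0]>.35)&(C[...,0]<.75)&(abs(C[...,1])<.4)
        print('heights p50/95',np.percentile(C[g][:,2],[5,50,95]))
E
```

```text
top tray [ 215  143  110   51 3032] ((534.1989135742188, 231.2285919189453), (136.4768524169922, 306.95855712890625), 2.6966567039489746) zmed 0.004073486418875394
top ply [ 377  146  114   54 3664] ((532.4468994140625, -228.42242431640625), (311.56744384765625, 132.92396545410156), 87.90288543701172) zmed 0.01165340766775158
heights p50/95 [0.0461624  0.06065288 0.07265675]
scene tray [ 282  221   97   77 1413] ((534.2674560546875, 234.29901123046875), (140.60391235351562, 309.3382873535156), 2.913418769836426) zmed 0.005747643776496725
scene ply [ 212  146   74   62 2106] ((533.8463134765625, -224.73570251464844), (317.2064514160156, 132.15939331054688), 87.90829467773438) zmed 0.014937505512845006
```

View pics/z0.png

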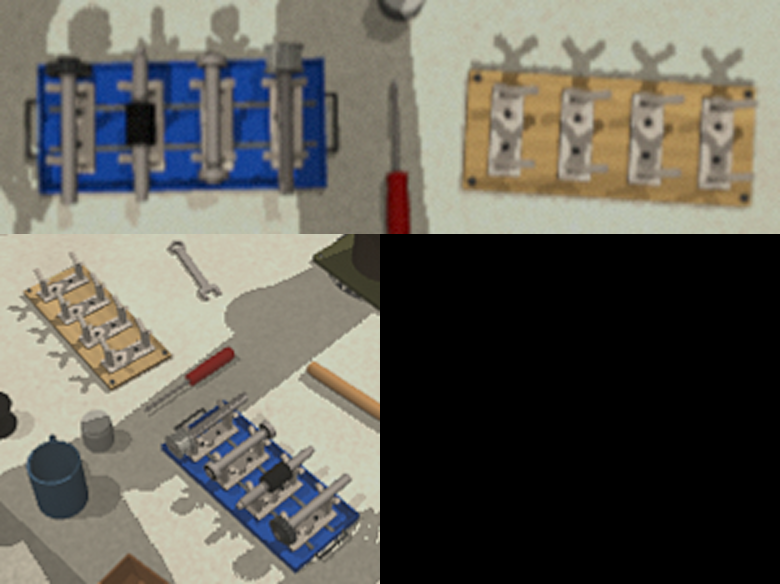

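Left to right on the wash rack the shafts are gear (gear on the far side, crop x≈68), roller (140), idler (212) and pulley (285, pulley on the far side). So the build rack must read, left to right, pulley, idler, roller, gear. Now I'll plan the wrist views.

```bash
cat >> h.py <<'E'
from scipy.spatial.transform import Rotation as Ro
def tool():
    s=env.observe();q=np.array(s['orientation']);return np.array(s['tool_pos']),Ro.from_quat(q[[1,2,3,0]])
def down(yaw):  # tool z down, tool y along world y turned by yaw
    return Ro.from_matrix(np.array([[-np.cos(yaw),-np.sin(yaw),0],[-np.sin(yaw),np.cos(yaw),0],[0,0,-1]]).T)
def go(tgt,yaw,frm=None):
    p,R=tool() if frm is None else frm
    return np.round(R.inv().apply(np.array(tgt)-p)/.2,4),np.round((R.inv()*down(yaw)).as_rotvec()/np.pi,4)
E
python3 - <<'E'
from h import *
p,R=tool();m=env.camera_model('wrist');Rm=np.array(m['R'])
c=-Rm.T@m['t'];print(m['fx'],m['k1'],'cam in tool',R.inv().apply(c-p).round(3),'cam z in tool',R.inv().apply(Rm[2]).round(3),'cam x',R.inv().apply(Rm[0]).round(3))
print(R.as_matrix().round(2),down(0).as_matrix())
print(go([.45,.232,.30],.047))
E
```

```text
321.69203345823564 -0.035101674905618926 cam in tool [ 0.069  0.    -0.144] cam z in tool [-0.272  0.     0.962] cam x [0.001 1.    0.   ]
[[-0.94  0.35 -0.  ]
 [ 0.35  0.94 -0.  ]
 [ 0.   -0.   -1.  ]] [[-1. -0.  0.]
 [ 0.  1.  0.]
 [-0.  0. -1.]]
(array([-1.6957, -0.743 , -0.346 ]), array([-5.000e-04, -1.000e-04, -1.298e-01]))
```

```bash
python3 -m pendant '{"travel":[[-1,-0.25,-0.1],[-1,-0.25,-0.1],[-1,-0.25,-0.1],[-1,-0.25,-0.1],[-1,-0.25,-0.1],[-1,-0.25,-0.1],[-1,-0.25,-0.1]],"turn":[[0,0,-0.13],[0,0,-0.13],[0,0,-0.13],[0,0,-0.13],[0,0,-0.13],[0,0,-0.13],[0,0,-0.13]],"fingers":[0,0,0,0,0,0,0]}'
python3 -c "
from h import *
print(go([.49,.28,.25],.047))"
```

```text
clock: 0.68
tool_pos: [0.3571, 0.3721, 0.2513]
orientation: [0.0, -0.021, 1.0, -0.0]
contact_force: [-0.4, 0.7, 0.6]
width: 0.0854
grasp_force: 0.0
(array([-0.6442, -0.488 ,  0.0068]), array([-0.0001,  0.0002, -0.0015]))
```

```bash
python3 -m pendant '{"travel":[[-0.644,-0.488,0],[-0.644,-0.488,0],[-0.644,-0.488,0],[-0.644,-0.488,0],[-0.644,-0.488,0],[-0.644,-0.488,0],[-0.644,-0.488,0]],"turn":[[0,0,0],[0,0,0],[0,0,0],[0,0,0],[0,0,0],[0,0,0],[0,0,0]],"fingers":[0,0,0,0,0,0,0]}'
cat > snap.py <<'E'
import sys; from h import *
n=sys.argv[1]; m=env.camera_model('wrist');p,d=env.get_image('wrist')
np.savez(n+'.npz',p=p,d=d,m=np.array(m,dtype=object));cv2.imwrite(f'pics/{n}.png',p[:,:,::-1]);print(tool()[0])
E
python3 snap.py w1
```

```text
clock: 1.27
tool_pos: [0.4869, 0.2832, 0.2507]
orientation: [-0.001, -0.024, 1.0, 0.0]
contact_force: [-0.2, -0.3, 1.0]
width: 0.0856
grasp_force: 0.0
[0.48659752 0.28344252 0.25092825]
```

```bash
python3 -m pendant '{"travel":[[0,-0.48,0],[0,-0.48,0],[0,-0.48,0],[0,-0.48,0],[0,-0.48,0]],"turn":[[0,0,0],[0,0,0],[0,0,0],[0,0,0],[0,0,0]],"fingers":[0.3,0.3,0.3,0.3,0.3]}'
python3 snap.py w2
```

```text
clock: 1.73
tool_pos: [0.4919, 0.1874, 0.2516]
orientation: [0.0, -0.024, 1.0, 0.001]
contact_force: [0.2, 0.1, 0.4]
width: 0.0601
grasp_force: 0.0
[0.49215378 0.18796254 0.25160706]
```

View pics/w1.png

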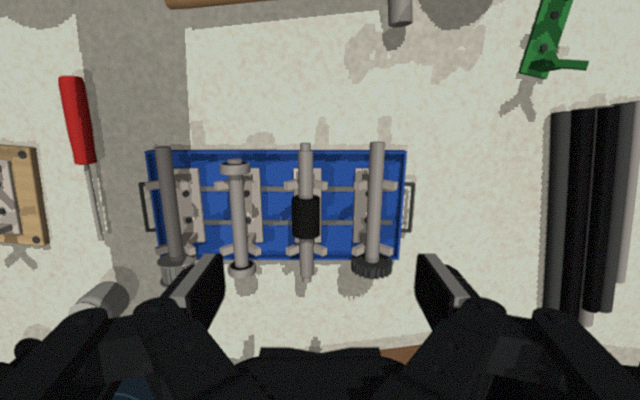

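View pics/w2.png

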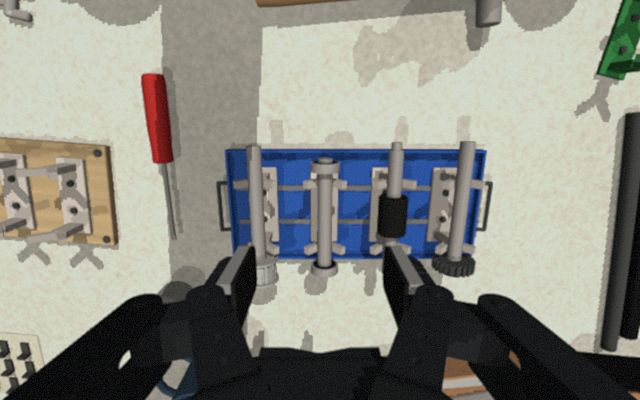

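Both wrist views show the gear, roller, idler and pulley shafts seated. In w2 the near-end pixels are about pulley (255,147), idler (323,160), roller (397,145) and gear (468,143). Next I'll triangulate the near ends and check them with depth.

```bash
cat > wash.py <<'E'
from h import *
c0=np.array([.534,.232]);yaw=.048
Rz=np.array([[np.cos(yaw),-np.sin(yaw)],[np.sin(yaw),np.cos(yaw)]])
Z={n:np.load(n+'.npz',allow_pickle=True) for n in('w1','w2','top0')}
for n in Z:
    m=Z[n]['m'].item();C=cloud(m,Z[n]['d']);q=(C[...,:2]-c0)@Rz;z=C[...,2]
    for nm,y0 in(('gear',.1125),('roller',.0375),('idler',-.0375),('pulley',-.1125)):
        k=(abs(q[...,1]-y0)<.03)&(abs(q[...,0])<.1)&(z>.045)&(z<.09)
        x,y,h=q[k][:,0],q[k][:,1],z[k]
        b=(abs(x)>.026)&(abs(x)<.05)&(h>.059); b2=(abs(x)<.02)
        lo=(x<-.02)&(h>.058);hi=(x>.02)&(h>.058)
        print(n,nm,'x ext',np.percentile(x,[.5,99.5]).round(4),'y near/far',np.median(y[lo]).round(4),np.median(y[hi]).round(4),'mid y,z',np.median(y[b2]).round(4),np.percentile(h[b2],[50,95]).round(4))
# triangulation: centreline columns of each shaft near rows
A,B=Z['w1'],Z['w2']
def near(I,u0):  # near end tip: first bright non-bench run -> use depth step
    m=I['m'].item();C=cloud(m,I['d']);k=(C[...,2]>.05)&(C[...,2]<.075);k[:120]=0
    vs=[v for v in range(120,200) if k[v,u0-5:u0+6].sum()>=5][0]+4
    us=np.where(k[vs,u0-14:u0+15])[0]+u0-14;return us.mean(),vs-4
for nm,u1,u2 in(('pulley',165,255),('idler',236,323),('roller',305,397),('gear',377,468)):
    a,b=near(A,u1),near(B,u2);ca,da=ray(A['m'].item(),np.array(a));cb,db=ray(B['m'].item(),np.array(b))
    s=np.linalg.lstsq(np.stack([da,-db],1),cb-ca,rcond=None)[0];X=(ca+s[0]*da+cb+s[1]*db)/2
    print('tri',nm,a,b,X.round(4),'rack',((X[:2]-c0)@Rz).round(4))
E
python3 wash.py
```

```text
w1 gear x ext [-0.0829  0.0618] y near/far 0.1128 0.1127 mid y,z 0.1125 [0.063  0.0648]
w1 roller x ext [-0.0813  0.0757] y near/far 0.0389 0.0389 mid y,z 0.0389 [0.0702 0.0727]
w1 idler x ext [-0.0648  0.0655] y near/far -0.0346 -0.0348 mid y,z -0.0344 [0.0628 0.0648]
w1 pulley x ext [-0.0785  0.075 ] y near/far -0.1089 -0.1108 mid y,z -0.1081 [0.0624 0.0647]
w2 gear x ext [-0.0834  0.0625] y near/far 0.1113 0.1102 mid y,z 0.1106 [0.0625 0.0645]
w2 roller x ext [-0.0818  0.0537] y near/far 0.0375 0.0356 mid y,z 0.0355 [0.0699 0.0724]
w2 idler x ext [-0.0649  0.0652] y near/far -0.0362 -0.0365 mid y,z -0.0367 [0.0629 0.0649]
w2 pulley x ext [-0.0782  0.0752] y near/far -0.1102 -0.1046 mid y,z -0.1098 [0.0628 0.0647]
top0 gear x ext [-0.081  0.069] y near/far 0.1107 0.1101 mid y,z 0.1104 [0.0611 0.0655]
top0 roller x ext [-0.08    0.0769] y near/far 0.0359 0.0366 mid y,z 0.0356 [0.0675 0.0723]
top0 idler x ext [-0.0632  0.0693] y near/far -0.0375 -0.0385 mid y,z -0.0402 [0.0609 0.0658]
top0 pulley x ext [-0.0778  0.0764] y near/far -0.114 -0.114 mid y,z -0.1134 [0.0612 0.0653]
tri pulley (np.float64(162.5), 146) (np.float64(253.0), 146) [0.461  0.1169 0.0556] rack [-0.0784 -0.1114]
tri idler (np.float64(235.5), 159) (np.float64(324.0), 158) [0.4717 0.1921 0.0482] rack [-0.0642 -0.0369]
tri roller (np.float64(305.0), 143) (np.float64(397.0), 142) [0.45   0.2669 0.0575] rack [-0.0822  0.0388]
tri gear (np.float64(377.0), 142) (np.float64(467.26666666666665), 141) [0.4453 0.3418 0.0547] rack [-0.0833  0.1139]
```

```bash
python3 -m pendant '{"travel":[[0,-1,0],[0,-1,0],[0,-1,0],[0,-1,0],[0,-1,0],[0,-1,0]],"turn":[[0,0,0.027],[0,0,0.027],[0,0,0.027],[0,0,0.027],[0,0,0.027],[0,0,0.027]],"fingers":[0,0,0,0,0,0]}'; python3 -m pendant '{"travel":[[0,-0.85,0],[0,-0.85,0],[0,-0.85,0],[0,-0.85,0],[0,-0.85,0],[0,-0.85,0],[0,-0.85,0],[0,-0.85,0]],"turn":[[0,0,0],[0,0,0],[0,0,0],[0,0,0],[0,0,0],[0,0,0],[0,0,0],[0,0,0]],"fingers":[0,0,0,0,0,0,0,0]}'
python3 snap.py b1;  python3 -m pendant '{"travel":[[0,-0.4,0],[0,-0.4,0],[0,-0.4,0],[0,-0.4,0],[0,-0.4,0],[0,-0.4,0],[0,-0.4,0]],"turn":[[0,0,0],[0,0,0],[0,0,0],[0,0,0],[0,0,0],[0,0,0],[0,0,0]],"fingers":[0,0,0,0,0,0,0]}';python3 snap.py b2
```

```text
clock: 2.28
tool_pos: [0.5028, -0.0165, 0.2513]
orientation: [0.0, 0.021, 1.0, -0.001]
contact_force: [-0.2, 0.3, -0.9]
width: 0.0852
grasp_force: 0.0
clock: 2.95
tool_pos: [0.4963, -0.1809, 0.2512]
orientation: [-0.0, 0.017, 1.0, 0.001]
contact_force: [0.2, 0.2, -0.4]
width: 0.0854
grasp_force: 0.0
[ 0.49627351 -0.18095111  0.25125513]
clock: 3.58
tool_pos: [0.493, -0.2614, 0.2514]
orientation: [-0.0, 0.018, 1.0, 0.0]
contact_force: [-0.1, 0.1, -0.1]
width: 0.0855
grasp_force: 0.0
[ 0.49304978 -0.26165729  0.25148133]
```

View pics/b1.png

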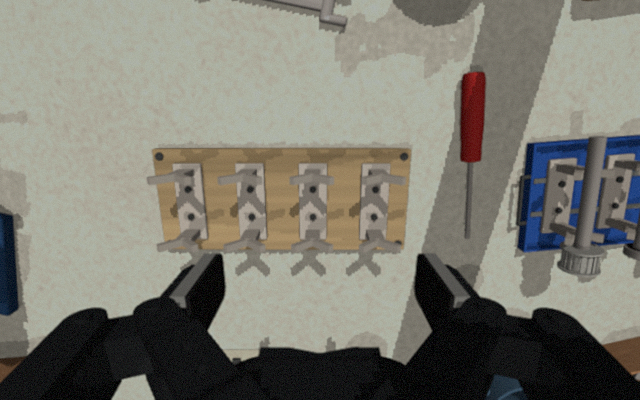

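```bash
cat > build.py <<'E'
from h import *
c0=np.array([.533,-.227]);yaw=-.037
Rz=np.array([[np.cos(yaw),-np.sin(yaw)],[np.sin(yaw),np.cos(yaw)]])
for n in('b1','b2'):
    Z=np.load(n+'.npz',allow_pickle=True);m=Z['m'].item();C=cloud(m,Z['d']);z=C[...,2]
    h=cv2.cvtColor(Z['p'],cv2.COLOR_RGB2HSV);k=cv2.inRange(h,(10,60,60),(24,255,255))
    q=(C[...,:2]-c0)@Rz;k&=((abs(q[...,0])<.09)&(abs(q[...,1])<.18)&(z<.03)).astype(np.uint8)*255
    k=cv2.morphologyEx(k,cv2.MORPH_CLOSE,np.ones((9,9)));l,lab,st,ce=cv2.connectedComponentsWithStats(k)
    i=1+np.argmax(st[1:,4]);v,u=np.where(lab==i);P=plane(m,np.stack([u,v],-1),.012)
    print(n,cv2.minAreaRect((P[:,:2]*1000).astype(np.float32)),st[i],'board z',np.median(z[v,u]))
    for y0 in(.1125,.0375,-.0375,-.1125):
        for x0 in(-.038,.038):
            k=(abs(q[...,1]-y0)<.03)&(abs(q[...,0]-x0)<.02)&(z>.045)&(z<.08)
            if k.sum()<20: print('few');continue
            x,y,hh=q[k][:,0],q[k][:,1],z[k]; ap=hh<.054
            t=hh>.06
            print(n,y0,x0,k.sum(),'x',np.percentile(x,[5,95]).round(4),'y',np.percentile(y[t],[2,98]).round(4),'mid',np.mean(np.percentile(y[t],[2,98])).round(4),'top z',np.percentile(hh,97).round(4))
E
python3 build.py
```

```text
b1 ((532.5526733398438, -227.61248779296875), (309.06146240234375, 130.15521240234375), 88.0162353515625) [  152   148   259   102 15254] board z 0.013093303224555819
b1 0.1125 -0.038 410 x [-0.0419 -0.0343] y [0.0896 0.1345] mid 0.112 top z 0.0711
b1 0.1125 0.038 415 x [0.0329 0.0407] y [0.0894 0.1345] mid 0.112 top z 0.0709
b1 0.0375 -0.038 414 x [-0.0417 -0.0342] y [0.0147 0.0594] mid 0.0371 top z 0.0711
b1 0.0375 0.038 397 x [0.0341 0.0415] y [0.0143 0.0595] mid 0.0369 top z 0.071
b1 -0.0375 -0.038 411 x [-0.0416 -0.034 ] y [-0.0604 -0.0156] mid -0.038 top z 0.0713
b1 -0.0375 0.038 419 x [0.0334 0.0411] y [-0.0606 -0.0155] mid -0.0381 top z 0.0708
b1 -0.1125 -0.038 411 x [-0.0416 -0.0339] y [-0.1344 -0.09  ] mid -0.1122 top z 0.0713
b1 -0.1125 0.038 415 x [0.0336 0.0413] y [-0.1338 -0.0898] mid -0.1118 top z 0.0709
b2 ((531.9478149414062, -227.43258666992188), (309.27294921875, 130.10479736328125), 87.97087097167969) [  219   148   259   102 15225] board z 0.013081990208060779
b2 0.1125 -0.038 405 x [-0.0421 -0.0344] y [0.0892 0.1333] mid 0.1112 top z 0.0711
b2 0.1125 0.038 424 x [0.033  0.0409] y [0.0889 0.1346] mid 0.1117 top z 0.0709
b2 0.0375 -0.038 405 x [-0.0419 -0.0343] y [0.0143 0.0595] mid 0.0369 top z 0.0712
b2 0.0375 0.038 421 x [0.033  0.0407] y [0.0144 0.0595] mid 0.037 top z 0.0706
b2 -0.0375 -0.038 410 x [-0.0416 -0.034 ] y [-0.0607 -0.015 ] mid -0.0378 top z 0.0713
b2 -0.0375 0.038 405 x [0.0342 0.0416] y [-0.0609 -0.0154] mid -0.0382 top z 0.071
b2 -0.1125 -0.038 407 x [-0.0415 -0.0338] y [-0.1358 -0.09  ] mid -0.1129 top z 0.0711
b2 -0.1125 0.038 424 x [0.0334 0.0411] y [-0.1352 -0.09  ] mid -0.1126 top z 0.0707
```

The build saddles are measured consistently from both views: plate tops at 0.071, centre (0.5325,-0.2274), yaw -0.036. The wash shaft axes are about 0.056 high. Heading to the pulley shaft.

```bash
cat >> h.py <<'E'
def fr(c,yaw,x,y): return np.array(c)+[np.cos(yaw)*x-np.sin(yaw)*y,np.sin(yaw)*x+np.cos(yaw)*y]
W={n:fr((.534,.231),.048,*v) for n,v in dict(gear=(-.003,.112),roller=(-.002,.037),idler=(.002,-.0365),pulley=(-.004,-.111)).items()}
B={n:fr((.5325,-.2274),-.0357,0,v) for n,v in dict(gear=-.1125,roller=-.0375,idler=.0375,pulley=.1125).items()}
def to(n,side,z):
    D,y=(W,.048) if side=='W' else (B,-.0357)
    print(n,side,z,D[n].round(4),*go([*D[n],z],y),'now',tool()[0].round(4))
E
python3 -c "
from h import *
to('pulley','W',.12)"
```

```text
pulley W 0.12 [0.5353 0.1199] [-0.144   1.9141  0.6578] [ 0.0001  0.     -0.0265] now [ 0.493  -0.2617  0.2515]
```

```bash
python3 -m pendant '{"travel":[[-0.07,0.95,0],[-0.07,0.95,0],[-0.07,0.95,0],[-0.07,0.95,0],[-0.07,0.95,0],[-0.07,0.95,0],[-0.07,0.95,0],[-0.07,0.95,0]],"turn":[[0,0,-0.0265],[0,0,-0.0265],[0,0,-0.0265],[0,0,-0.0265],[0,0,-0.0265],[0,0,-0.0265],[0,0,-0.0265],[0,0,-0.0265]],"fingers":[0.5,0.5,0.5,0.5,0.5,0.5,0.5,0.5]}'
python3 -c "
from h import *
to('pulley','W',.12)"
```

```text
clock: 4.3
tool_pos: [0.5139, -0.0736, 0.2514]
orientation: [0.0, -0.023, 1.0, -0.0]
contact_force: [-0.4, -0.7, -0.8]
width: 0.043
grasp_force: 0.0
pulley W 0.12 [0.5353 0.1199] [-0.1526  0.9619  0.6567] [-0.0002  0.     -0.0003] now [ 0.5139 -0.0736  0.2514]
```

```bash
python3 -m pendant '{"travel":[[-0.153,0.962,0.65],[-0.153,0.962,0.65],[-0.153,0.962,0.65],[-0.153,0.962,0.65],[-0.153,0.962,0.65],[-0.153,0.962,0.65],[-0.153,0.962,0.65],[-0.153,0.962,0.65],[-0.153,0.962,0.65],[-0.153,0.962,0.65]],"turn":[[0,0,0],[0,0,0],[0,0,0],[0,0,0],[0,0,0],[0,0,0],[0,0,0],[0,0,0],[0,0,0],[0,0,0]],"fingers":[0.5,0.5,0.5,0.5,0.5,0.5,0.5,0.5,0.5,0.5]}'
python3 snap.py g1; python3 -c "
from h import *
to('pulley','W',.037)"
```

```text
clock: 5.13
tool_pos: [0.5365, 0.1184, 0.1222]
orientation: [0.001, -0.022, 1.0, -0.0]
contact_force: [-0.5, -0.5, -0.4]
width: 0.0424
grasp_force: 0.0
[0.5364741  0.11847075 0.12234768]
pulley W 0.037 [0.5353 0.1199] [0.0061 0.0076 0.4267] [-0.      0.0006 -0.0014] now [0.5365 0.1185 0.1223]
```

View pics/g1.png

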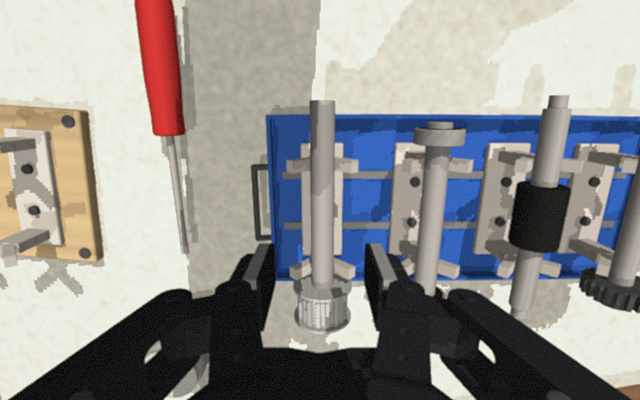

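The pulley shaft (column 322) sits midway between the fingers (270 to 372). Descending and gripping.

```bash
python3 -m pendant '{"travel":[[0.006,0.008,0.2],[0.006,0.008,0.3],[0.006,0.008,0.37],[0.006,0.008,0.425],[0.006,0.008,0.425],[0.006,0.008,0.425],[0.006,0.008,0.425],[0.006,0.008,0.425],[0.006,0.008,0.425],[0.006,0.008,0.425],[0.006,0.008,0.425],[0.006,0.008,0.425]],"turn":[[0,0,0],[0,0,0],[0,0,0],[0,0,0],[0,0,0],[0,0,0],[0,0,0],[0,0,0],[0,0,0],[0,0,0],[0,0,0],[0,0,0]],"fingers":[0.5,0.5,0.5,0.5,0.5,0.5,1,1,1,1,1,1]}' 80
```

```text
clock: 6.18
tool_pos: [0.5357, 0.1202, 0.0378]
orientation: [0.002, -0.023, 1.0, -0.001]
contact_force: [-0.8, -5.7, 6.7]
width: 0.0136
grasp_force: 78.0
```

```bash
python3 -m pendant '{"travel":[[0,0,-0.03],[0,0,-0.1],[0,0,-0.25],[0,0,-0.4],[0,0,-0.55],[0,0,-0.65],[0,0,-0.65],[0,0,-0.65]],"turn":[[0,0,0],[0,0,0],[0,0,0],[0,0,0],[0,0,0],[0,0,0],[0,0,0],[0,0,0]],"fingers":[1,1,1,1,1,1,1,1]}'
python3 -c "
from h import *
to('pulley','B',.17)"
```

```text
clock: 6.85
tool_pos: [0.535, 0.1221, 0.1673]
orientation: [0.001, -0.023, 1.0, 0.001]
contact_force: [-0.1, -0.5, -3.5]
width: 0.0133
grasp_force: 78.1
pulley B 0.17 [ 0.5365 -0.115 ] [ 0.0475 -1.1845 -0.0151] [0.0005 0.0008 0.0261] now [0.535  0.1221 0.1673]
```

```bash
python3 -m pendant '{"travel":[[0,-0.08,0],[0,-0.2,0],[0.01,-0.35,0],[0.02,-0.5,0],[0.03,-0.65,0],[0.035,-0.8,0],[0.04,-0.9,0],[0.04,-0.97,0],[0.04,-1,0],[0.04,-1,0]],"turn":[[0,0,0],[0,0,0.005],[0,0,0.01],[0,0,0.015],[0,0,0.02],[0,0,0.026],[0,0,0.026],[0,0,0.026],[0,0,0.026],[0,0,0.026]],"fingers":[1,1,1,1,1,1,1,1,1,1]}'
python3 -c "
from h import *
to('pulley','B',.09)"
```

```text
clock: 7.68
tool_pos: [0.5343, -0.0795, 0.1645]
orientation: [-0.002, 0.019, 1.0, 0.0]
contact_force: [-0.1, 0.1, -3.1]
width: 0.0133
grasp_force: 78.3
pulley B 0.09 [ 0.5365 -0.115 ] [-0.0189 -0.1773  0.3721] [ 0.0002 -0.0011 -0.0006] now [ 0.5343 -0.0795  0.1645]
```

```bash
python3 -m pendant '{"travel":[[-0.01,-0.1,0],[-0.019,-0.177,0.1],[-0.019,-0.177,0.2],[-0.019,-0.177,0.3],[-0.019,-0.177,0.37],[-0.019,-0.177,0.37],[-0.019,-0.177,0.37]],"turn":[[0,0,0],[0,0,0],[0,0,0],[0,0,0],[0,0,0],[0,0,0],[0,0,0]],"fingers":[1,1,1,1,1,1,1]}'
python3 snap.py p1; python3 -c "
from h import *
to('pulley','B',.0455)"
```

```text
clock: 8.27
tool_pos: [0.5368, -0.1128, 0.0911]
orientation: [-0.002, 0.017, 1.0, 0.001]
contact_force: [0.2, 0.1, -3.0]
width: 0.0134
grasp_force: 78.5
[ 0.53799791 -0.11320935  0.09217848]
pulley B 0.0455 [ 0.5365 -0.115 ] [ 0.0069 -0.0092  0.2334] [ 0.0002 -0.0003  0.0004] now [ 0.538  -0.1132  0.0922]
```

View pics/p1.png

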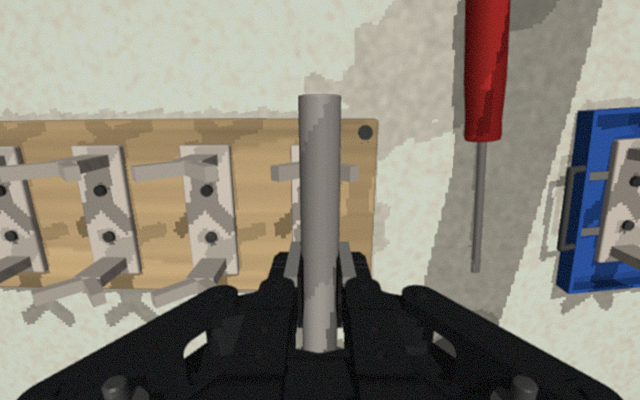

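The shaft is held parallel to the saddle, centred on column 320 with the plate spanning 273 to 357. I'll check its pitch and its slip along the axis.

```bash
cat > held.py <<'E'
import sys
from h import *
Z=np.load(sys.argv[1]+'.npz',allow_pickle=True);C=cloud(Z['m'].item(),Z['d'])
m=Z['m'].item();Rm=np.array(m['R']);cam=-Rm.T@m['t']
zr=float(sys.argv[2])  # expected axis height
p,R=tool();q=(C-p)@R.as_matrix()  # tool frame
k=(abs(q[...,1])<.006)&(abs(q[...,0])<.1)&(abs(C[...,2]-zr-.006)<.02);k[:60]=0
x=-q[k][:,0];h=C[k][:,2]
for a in np.arange(-.09,.06,.015):
    s=(x>=a)&(x<a+.015)
    if s.sum()>10: print(round(a+.0075,4),s.sum(),np.percentile(h[s],80).round(4))
print('near end',x.min().round(4))
E
python3 held.py p1 .111
```

```text
-0.0825 97 0.1175
-0.0675 1448 0.1179
-0.0525 1284 0.1177
-0.0375 1174 0.1175
-0.0225 1053 0.1173
-0.0075 1022 0.1172
0.0075 909 0.117
0.0225 778 0.1168
0.0375 115 0.1163
near end -0.0761
```

```bash
python3 -m pendant '{"travel":[[-0.003,-0.009,0.06],[-0.003,-0.009,0.12],[-0.003,-0.009,0.16],[-0.003,-0.009,0.19],[-0.003,-0.009,0.205],[-0.003,-0.009,0.215],[-0.003,-0.009,0.222],[-0.003,-0.009,0.228],[-0.003,-0.009,0.23],[-0.003,-0.009,0.23]],"turn":[[0,0,0],[0,0,0],[0,0,0],[0,0,0],[0,0,0],[0,0,0],[0,0,0],[0,0,0],[0,0,0],[0,0,0]],"fingers":[1,1,1,1,1,1,1,1,1,1]}'
```

```text
clock: 9.15
tool_pos: [0.539, -0.1161, 0.0466]
orientation: [0.0, 0.018, 1.0, 0.0]
contact_force: [0.2, -0.7, -3.2]
width: 0.0137
grasp_force: 78.5
```

```bash
python3 -m pendant '{"travel":[[0,0,0.004],[0,0,0.008],[0,0,0.01],[0,0,0.01]],"turn":[[0,0,0],[0,0,0],[0,0,0],[0,0,0]],"fingers":[1,1,1,1]}'
```

```text
clock: 9.48
tool_pos: [0.5392, -0.1158, 0.0459]
orientation: [0.001, 0.018, 1.0, 0.0]
contact_force: [-2.7, 1.3, 7.5]
width: 0.0137
grasp_force: 79.8
```

Seated: the force has reversed to +7.5 N. I'll release by opening the fingers, then retreat up.

```bash
python3 -m pendant '{"travel":[[0,0,0],[0,0,0],[0,0,0],[0,0,0],[0,0,0],[0,0,-0.05],[0,0,-0.15],[0,0,-0.3],[0,0,-0.45],[0,0,-0.6],[0,0,-0.6],[0,0,-0.6]],"turn":[[0,0,0],[0,0,0],[0,0,0],[0,0,0],[0,0,0],[0,0,0],[0,0,0],[0,0,0],[0,0,0],[0,0,0],[0,0,0],[0,0,0]],"fingers":[0.75,0.65,0.55,0.5,0.5,0.5,0.5,0.5,0.5,0.5,0.5,0.5]}'
python3 snap.py p1b; python3 -c "
from h import *
to('idler','W',.12)"
```

```text
clock: 10.48
tool_pos: [0.5405, -0.1165, 0.1671]
orientation: [0.003, 0.018, 1.0, -0.001]
contact_force: [-0.2, -0.5, 0.8]
width: 0.0427
grasp_force: 0.0
[ 0.53917103 -0.11615691  0.16532313]
idler W 0.12 [0.5377 0.1946] [0.0629 1.5528 0.2259] [-0.0001  0.0006 -0.0266] now [ 0.5392 -0.1162  0.1653]
```

View pics/p1b.png

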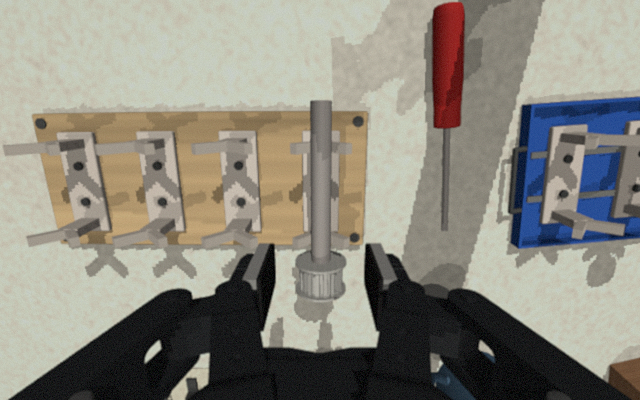

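The pulley shaft is seated in the leftmost build saddle (column 320, across both V's). Next is the idler.

```bash
python3 -m pendant '{"travel":[[0.05,0.9,0],[0.05,0.9,0],[0.05,0.9,0],[0.05,0.9,0],[0.05,0.9,0],[0.05,0.9,0],[0.05,0.9,0]],"turn":[[0,0,-0.0265],[0,0,-0.0265],[0,0,-0.0265],[0,0,-0.0265],[0,0,-0.0265],[0,0,-0.0265],[0,0,-0.0265]],"fingers":[0.5,0.5,0.5,0.5,0.5,0.5,0.5]}'
python3 -c "
from h import *
to('idler','W',.12)"
```

```text
clock: 11.12
tool_pos: [0.5339, 0.0647, 0.1629]
orientation: [-0.002, -0.025, 1.0, -0.0]
contact_force: [-0.2, -0.4, -0.2]
width: 0.0428
grasp_force: 0.0
idler W 0.12 [0.5377 0.1946] [-0.0524  0.6484  0.2138] [-0.0003 -0.001   0.0006] now [0.5339 0.0647 0.1629]
```

```bash
python3 -m pendant '{"travel":[[-0.05,0.645,0.21],[-0.05,0.645,0.21],[-0.05,0.645,0.21],[-0.05,0.645,0.21],[-0.05,0.645,0.21],[-0.05,0.645,0.21],[-0.05,0.645,0.21],[-0.05,0.645,0.21]],"turn":[[0,0,0],[0,0,0],[0,0,0],[0,0,0],[0,0,0],[0,0,0],[0,0,0],[0,0,0]],"fingers":[0.5,0.5,0.5,0.5,0.5,0.5,0.5,0.5]}'
python3 snap.py g2; python3 -c "
from h import *
to('idler','W',.037)
from h import *
Z=np.load('g2.npz',allow_pickle=True);C=cloud(Z['m'].item(),Z['d']);p,R=tool();q=(C-p)@R.as_matrix()
k=(abs(q[...,1])<.016)&(abs(q[...,0])<.1)&(abs(C[...,2]-.06)<.02);k[:60]=0
print('near end',(-q[k][:,0]).min(),'y',np.median(q[k&(C[...,2]>.06)][:,1]),np.percentile(C[k][:,2],95))"
```

```text
clock: 11.78
tool_pos: [0.5393, 0.1917, 0.1227]
orientation: [0.0, -0.023, 1.0, -0.0]
contact_force: [-0.1, -0.3, -0.1]
width: 0.0428
grasp_force: 0.0
[0.53932874 0.19181831 0.12281213]
idler W 0.037 [0.5377 0.1946] [0.0075 0.0146 0.4291] [-0.0001  0.0002 -0.0009] now [0.5393 0.1918 0.1228]
near end -0.06852220802902134 y 0.003443087100303557 0.07156674107971676
```

```bash
python3 -m pendant '{"travel":[[0,0.015,0.2],[0,0.015,0.3],[0,0.015,0.37],[0,0.015,0.427],[0,0.015,0.427],[0,0.015,0.427],[0,0.015,0.427],[0,0.015,0.427],[0,0.015,0.427],[0,0.015,0.427],[0,0.015,0.427],[0,0.015,0.427]],"turn":[[0,0,0],[0,0,0],[0,0,0],[0,0,0],[0,0,0],[0,0,0],[0,0,0],[0,0,0],[0,0,0],[0,0,0],[0,0,0],[0,0,0]],"fingers":[0.5,0.5,0.5,0.5,0.5,0.5,1,1,1,1,1,1]}' 80
python3 -m pendant '{"travel":[[0,0,-0.03],[0,0,-0.1],[0,0,-0.25],[0,0,-0.4],[0,0,-0.55],[0,0,-0.65],[0,0,-0.65],[0,0,-0.65]],"turn":[[0,0,0],[0,0,0],[0,0,0],[0,0,0],[0,0,0],[0,0,0],[0,0,0],[0,0,0]],"fingers":[1,1,1,1,1,1,1,1]}'
python3 -c "
from h import *
to('idler','B',.17)"
```

```text
clock: 12.83
tool_pos: [0.54, 0.1955, 0.0384]
orientation: [0.001, -0.023, 1.0, -0.001]
contact_force: [-1.0, -5.4, 6.7]
width: 0.0137
grasp_force: 78.0
clock: 13.5
tool_pos: [0.5394, 0.1973, 0.1678]
orientation: [0.001, -0.024, 1.0, 0.001]
contact_force: [-0.4, -0.6, -3.2]
width: 0.0133
grasp_force: 78.1
idler B 0.17 [ 0.5338 -0.1899] [ 0.1204 -1.9325 -0.0146] [0.0006 0.0007 0.0266] now [0.5394 0.1973 0.1678]
```

```bash
python3 -m pendant '{"travel":[[0,-0.08,0],[0,-0.2,0],[0.01,-0.35,0],[0.02,-0.5,0],[0.03,-0.65,0],[0.04,-0.8,0],[0.05,-0.95,0],[0.05,-1,0],[0.05,-1,0]],"turn":[[0,0,0],[0,0,0.005],[0,0,0.01],[0,0,0.015],[0,0,0.02],[0,0,0.026],[0,0,0.0265],[0,0,0.0265],[0,0,0.0265]],"fingers":[1,1,1,1,1,1,1,1,1]}'
python3 -c "
from h import *
to('idler','B',.092)"
```

```text
clock: 14.25
tool_pos: [0.5366, -0.0058, 0.1646]
orientation: [-0.002, 0.02, 1.0, -0.0]
contact_force: [0.1, 0.5, -2.8]
width: 0.0133
grasp_force: 78.5
idler B 0.092 [ 0.5338 -0.1899] [-0.0237 -0.9202  0.3634] [-0.0001 -0.0013 -0.0011] now [ 0.5366 -0.0058  0.1646]
```

```bash
python3 -m pendant '{"travel":[[0,-0.1,0],[0,-0.25,0],[-0.01,-0.4,0],[-0.02,-0.58,0],[-0.024,-0.74,0],[-0.024,-0.87,0],[-0.024,-0.92,0],[-0.024,-0.92,0.12],[-0.024,-0.92,0.24],[-0.024,-0.92,0.36],[-0.024,-0.92,0.36],[-0.024,-0.92,0.36]],"turn":[[0,0,0],[0,0,0],[0,0,0],[0,0,0],[0,0,0],[0,0,0],[0,0,0],[0,0,0],[0,0,0],[0,0,0],[0,0,0],[0,0,0]],"fingers":[1,1,1,1,1,1,1,1,1,1,1,1]}'
python3 snap.py p2; python3 -c "
from h import *
to('idler','B',.0475)"; python3 held.py p2 .11
```

```text
clock: 15.25
tool_pos: [0.5347, -0.1857, 0.0929]
orientation: [-0.003, 0.017, 1.0, 0.001]
contact_force: [0.1, -0.4, -2.9]
width: 0.0134
grasp_force: 78.5
[ 0.53630109 -0.18649874  0.09453015]
idler B 0.0475 [ 0.5338 -0.1899] [ 0.0113 -0.0178  0.2351] [ 0.0004 -0.0005  0.0004] now [ 0.5363 -0.1865  0.0945]
-0.0675 1147 0.1267
-0.0525 1234 0.1257
-0.0375 1144 0.1187
-0.0225 1036 0.1186
-0.0075 1035 0.1186
0.0075 907 0.1185
0.0225 771 0.1182
0.0375 121 0.1179
near end -0.0709
```

View pics/p2.png

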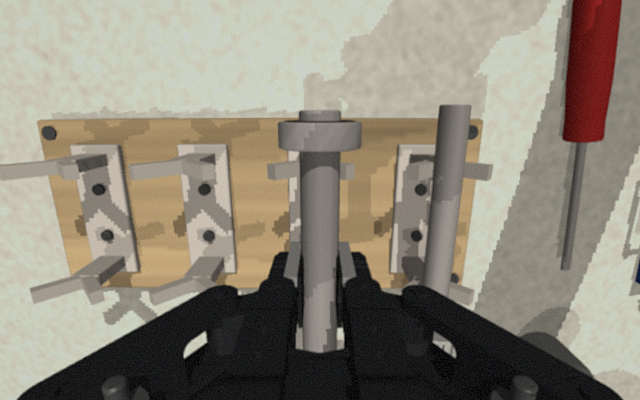

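The idler is level and aligned over the second saddle (column 320, plate 268 to 353). Lowering.

```bash
python3 -m pendant '{"travel":[[0.005,-0.017,0.06],[0.005,-0.017,0.12],[0.005,-0.017,0.16],[0.005,-0.017,0.19],[0.005,-0.017,0.21],[0.005,-0.017,0.22],[0.005,-0.017,0.228],[0.005,-0.017,0.234],[0.005,-0.017,0.24],[0.005,-0.017,0.24]],"turn":[[0,0,0],[0,0,0],[0,0,0],[0,0,0],[0,0,0],[0,0,0],[0,0,0],[0,0,0],[0,0,0],[0,0,0]],"fingers":[1,1,1,1,1,1,1,1,1,1]}'
```

```text
clock: 16.13
tool_pos: [0.5358, -0.1911, 0.0471]
orientation: [0.0, 0.018, 1.0, 0.0]
contact_force: [0.4, 0.3, -2.9]
width: 0.0137
grasp_force: 78.7
```

```bash
python3 -m pendant '{"travel":[[0,0,0.005],[0,0,0.009],[0,0,0.012],[0,0,0.012]],"turn":[[0,0,0],[0,0,0],[0,0,0],[0,0,0]],"fingers":[1,1,1,1]}'
```

```text
clock: 16.47
tool_pos: [0.5361, -0.1908, 0.0464]
orientation: [0.001, 0.018, 1.0, 0.0]
contact_force: [-2.5, 3.7, 9.3]
width: 0.0135
grasp_force: 80.1
```

Seated (+9 N). I'll release, lift and head for the roller.

```bash
python3 -m pendant '{"travel":[[0,0,0],[0,0,0],[0,0,0],[0,0,0],[0,0,0],[0,0,-0.05],[0,0,-0.15],[0,0,-0.3],[0,0,-0.45],[0,0,-0.6],[0,0,-0.6],[0,0,-0.6]],"turn":[[0,0,0],[0,0,0],[0,0,0],[0,0,0],[0,0,0],[0,0,0],[0,0,0],[0,0,0],[0,0,0],[0,0,0],[0,0,0],[0,0,0]],"fingers":[0.75,0.65,0.55,0.5,0.5,0.5,0.5,0.5,0.5,0.5,0.5,0.5]}'
python3 snap.py p2b; python3 -m pendant '{"travel":[[0,1,0],[0,1,0],[0,1,0],[0,1,0],[0,1,0],[0,1,0],[0,1,0]],"turn":[[0,0,-0.0265],[0,0,-0.0265],[0,0,-0.0265],[0,0,-0.0265],[0,0,-0.0265],[0,0,-0.0265],[0,0,-0.0265]],"fingers":[0.35,0.35,0.35,0.35,0.35,0.35,0.35]}'
python3 -c "
from h import *
to('roller','W',.165)"
```

```text
clock: 17.47
tool_pos: [0.5372, -0.1918, 0.1674]
orientation: [0.003, 0.018, 1.0, -0.001]
contact_force: [0.3, 0.1, -1.0]
width: 0.0429
grasp_force: 0.0
[ 0.53588566 -0.1913417   0.1654958 ]
clock: 18.1
tool_pos: [0.5413, 0.0104, 0.163]
orientation: [-0.002, -0.026, 1.0, -0.0]
contact_force: [-0.4, -0.5, -1.1]
width: 0.0553
grasp_force: 0.0
roller W 0.165 [0.5302 0.2679] [-0.0108  1.2882 -0.0102] [-0.0001 -0.001   0.0011] now [0.5413 0.0104 0.163 ]
```

View pics/p2b.png

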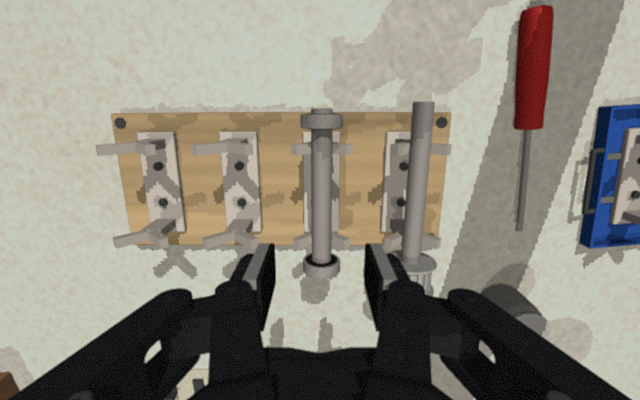

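The idler is seated in saddle 2 (column 320). On to the roller.

```bash
python3 -m pendant '{"travel":[[0,0.9,0],[0,0.9,0],[0,0.9,0],[0,0.9,0],[0,0.9,0],[-0.01,1,0],[-0.01,1,0]],"turn":[[0,0,0],[0,0,0],[0,0,0],[0,0,0],[0,0,0],[0,0,0],[0,0,0]],"fingers":[0.35,0.35,0.35,0.35,0.35,0.35,0.35]}'
python3 -c "
from h import *
to('roller','W',.125)"
```

```text
clock: 18.68
tool_pos: [0.5352, 0.2103, 0.1635]
orientation: [-0.0, -0.025, 1.0, 0.0]
contact_force: [1.8, -0.5, 0.2]
width: 0.0557
grasp_force: 0.0
roller W 0.125 [0.5302 0.2679] [0.0101 0.2886 0.1924] [ 0.0002 -0.0003  0.0005] now [0.5352 0.2103 0.1635]
```

```bash
python3 -m pendant '{"travel":[[0.01,0.288,0.19],[0.01,0.288,0.19],[0.01,0.288,0.19],[0.01,0.288,0.19],[0.01,0.288,0.19],[0.01,0.288,0.19]],"turn":[[0,0,0],[0,0,0],[0,0,0],[0,0,0],[0,0,0],[0,0,0]],"fingers":[0.35,0.35,0.35,0.35,0.35,0.35]}'
python3 snap.py g3; python3 -c "
from h import *
to('roller','W',.036)
Z=np.load('g3.npz',allow_pickle=True);C=cloud(Z['m'].item(),Z['d']);p,R=tool();q=(C-p)@R.as_matrix()
k=(abs(q[...,1])<.02)&(abs(q[...,0])<.1)&(abs(C[...,2]-.062)<.018);k[:60]=0
print('near end',(-q[k][:,0]).min(),'y',np.median(q[k&(C[...,2]>.06)][:,1]),np.percentile(C[k][:,2],95),'drum x',np.percentile(-q[k&(C[...,2]>.067)][:,0],[1,99]))"
```

```text
clock: 19.18
tool_pos: [0.531, 0.2643, 0.127]
orientation: [0.0, -0.023, 1.0, -0.0]
contact_force: [-0.1, -1.0, -0.0]
width: 0.0554
grasp_force: 0.0
[0.53107631 0.26456533 0.12724658]
roller W 0.036 [0.5302 0.2679] [0.0039 0.0167 0.4562] [-0.      0.0003 -0.0008] now [0.5311 0.2646 0.1272]
near end -0.08079744892111904 y 0.005281810319501186 0.07201871581524431 drum x [-0.02264317  0.02013935]
```

```bash
python3 -m pendant '{"travel":[[0.004,0.02,0.2],[0.004,0.02,0.3],[0.004,0.02,0.39],[0.004,0.02,0.455],[0.004,0.02,0.455],[0.004,0.02,0.455],[0.004,0.02,0.455],[0.004,0.02,0.455],[0.004,0.02,0.455],[0.004,0.02,0.455],[0.004,0.02,0.455],[0.004,0.02,0.455]],"turn":[[0,0,0],[0,0,0],[0,0,0],[0,0,0],[0,0,0],[0,0,0],[0,0,0],[0,0,0],[0,0,0],[0,0,0],[0,0,0],[0,0,0]],"fingers":[0.35,0.35,0.35,0.35,0.35,0.35,1,1,1,1,1,1]}' 60
python3 -m pendant '{"travel":[[0,0,-0.03],[0,0,-0.1],[0,0,-0.25],[0,0,-0.4],[0,0,-0.55],[0,0,-0.65],[0,0,-0.65],[0,0,-0.65]],"turn":[[0,0,0],[0,0,0],[0,0,0],[0,0,0],[0,0,0],[0,0,0],[0,0,0],[0,0,0]],"fingers":[1,1,1,1,1,1,1,1]}'
python3 -c "
from h import *
to('roller','B',.17)"
```

```text
clock: 20.23
tool_pos: [0.5307, 0.2701, 0.0373]
orientation: [0.002, -0.024, 1.0, 0.0]
contact_force: [0.5, -2.9, 5.8]
width: 0.0304
grasp_force: 59.2
clock: 20.9
tool_pos: [0.5299, 0.2705, 0.1666]
orientation: [0.001, -0.024, 1.0, 0.001]
contact_force: [-0.3, 0.3, -2.1]
width: 0.0299
grasp_force: 59.6
roller B 0.17 [ 0.5312 -0.2649] [ 0.1217 -2.6742 -0.0207] [0.0005 0.0007 0.0266] now [0.5299 0.2705 0.1666]
```

```bash
python3 -m pendant '{"travel":[[0,-0.08,0],[0,-0.2,0],[0.01,-0.35,0],[0.02,-0.5,0],[0.03,-0.65,0],[0.04,-0.8,0],[0.05,-0.95,0],[0.05,-1,0]],"turn":[[0,0,0],[0,0,0.005],[0,0,0.01],[0,0,0.015],[0,0,0.02],[0,0,0.026],[0,0,0.0265],[0,0,0.0265]],"fingers":[1,1,1,1,1,1,1,1]}'
python3 -m pendant '{"travel":[[0,-0.08,0],[0,-0.2,0],[0,-0.35,0],[0,-0.5,0],[0,-0.65,0],[0,-0.8,0],[0,-0.95,0],[0,-1,0],[0,-1,0]],"turn":[[0,0,0],[0,0,0],[0,0,0],[0,0,0],[0,0,0],[0,0,0],[0,0,0],[0,0,0],[0,0,0]],"fingers":[1,1,1,1,1,1,1,1,1]}'
python3 -c "
from h import *
to('roller','B',.093)"
```

```text
clock: 21.57
tool_pos: [0.526, 0.0652, 0.1632]
orientation: [-0.003, 0.02, 1.0, -0.002]
contact_force: [-0.1, -0.7, -2.1]
width: 0.0302
grasp_force: 59.8
clock: 22.32
tool_pos: [0.5203, -0.1323, 0.1638]
orientation: [-0.002, 0.02, 1.0, 0.0]
contact_force: [-0.2, -0.3, -2.3]
width: 0.0302
grasp_force: 59.9
roller B 0.093 [ 0.5312 -0.2649] [-0.0816 -0.6601  0.3535] [ 0.     -0.001  -0.0012] now [ 0.5203 -0.1323  0.1638]
```

```bash
python3 -m pendant '{"travel":[[-0.01,-0.1,0],[-0.03,-0.25,0],[-0.05,-0.4,0],[-0.07,-0.55,0],[-0.08,-0.64,0],[-0.08,-0.67,0],[-0.08,-0.67,0.12],[-0.08,-0.67,0.24],[-0.08,-0.67,0.35],[-0.08,-0.67,0.35],[-0.08,-0.67,0.35]],"turn":[[0,0,0],[0,0,0],[0,0,0],[0,0,0],[0,0,0],[0,0,0],[0,0,0],[0,0,0],[0,0,0],[0,0,0],[0,0,0]],"fingers":[1,1,1,1,1,1,1,1,1,1,1]}'
python3 snap.py p3; python3 -c "
from h import *
to('roller','B',.0475)"; python3 held.py p3 .112
```

```text
clock: 23.23
tool_pos: [0.5312, -0.2623, 0.0938]
orientation: [-0.002, 0.017, 1.0, 0.001]
contact_force: [-0.1, -0.8, -1.6]
width: 0.03
grasp_force: 60.1
[ 0.53266086 -0.26327186  0.09540261]
roller B 0.0475 [ 0.5312 -0.2649] [ 0.0069 -0.0086  0.2395] [ 0.0004 -0.0004  0.0004] now [ 0.5327 -0.2633  0.0954]
-0.0825 586 0.1187
-0.0675 1395 0.121
-0.0525 1301 0.1209
-0.0375 1162 0.1208
-0.0225 1409 0.1282
-0.0075 1079 0.1285
0.0075 972 0.1284
0.0225 437 0.128
0.0375 84 0.1198
near end -0.0822
```

View pics/p3.png

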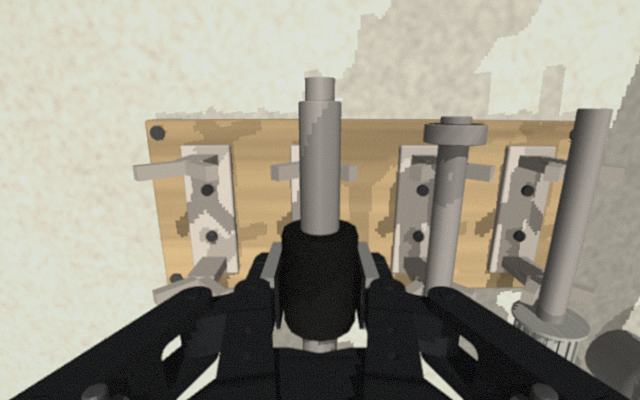

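The roller is level (shaft top 0.121 along its length) and centred on column 320 over saddle 3 (plate 272 to 357). Lowering.

```bash
python3 -m pendant '{"travel":[[0.003,-0.007,0.06],[0.003,-0.007,0.12],[0.003,-0.007,0.16],[0.003,-0.007,0.19],[0.003,-0.007,0.21],[0.003,-0.007,0.22],[0.003,-0.007,0.228],[0.003,-0.007,0.234],[0.003,-0.007,0.238],[0.003,-0.007,0.238]],"turn":[[0,0,0],[0,0,0],[0,0,0],[0,0,0],[0,0,0],[0,0,0],[0,0,0],[0,0,0],[0,0,0],[0,0,0]],"fingers":[1,1,1,1,1,1,1,1,1,1]}'
python3 -m pendant '{"travel":[[0,0,0.004],[0,0,0.006],[0,0,0.006]],"turn":[[0,0,0],[0,0,0],[0,0,0]],"fingers":[1,1,1]}'
```

```text
clock: 24.12
tool_pos: [0.5324, -0.2661, 0.0481]
orientation: [0.0, 0.018, 1.0, -0.0]
contact_force: [0.8, -0.2, -3.0]
width: 0.0306
grasp_force: 60.1
clock: 24.37
tool_pos: [0.5323, -0.266, 0.0467]
orientation: [0.0, 0.018, 1.0, 0.0]
contact_force: [-0.1, -0.5, -1.8]
width: 0.0303
grasp_force: 60.1
```

```bash
python3 -m pendant '{"travel":[[0,0,0.003],[0,0,0.006],[0,0,0.008],[0,0,0.008]],"turn":[[0,0,0],[0,0,0],[0,0,0],[0,0,0]],"fingers":[1,1,1,1]}'
```

```text
clock: 24.7
tool_pos: [0.5325, -0.2657, 0.0455]
orientation: [0.0, 0.018, 1.0, 0.0]
contact_force: [0.6, 2.1, 1.1]
width: 0.0301
grasp_force: 60.4
```

```bash
python3 -m pendant '{"travel":[[0,0,0.003],[0,0,0.004],[0,0,0.004]],"turn":[[0,0,0],[0,0,0],[0,0,0]],"fingers":[1,1,1]}'
python3 -m pendant '{"travel":[[0,0,0],[0,0,0],[0,0,0],[0,0,0],[0,0,0],[0,0,-0.05],[0,0,-0.15],[0,0,-0.3],[0,0,-0.45],[0,0,-0.6],[0,0,-0.6],[0,0,-0.6]],"turn":[[0,0,0],[0,0,0],[0,0,0],[0,0,0],[0,0,0],[0,0,0],[0,0,0],[0,0,0],[0,0,0],[0,0,0],[0,0,0],[0,0,0]],"fingers":[0.6,0.5,0.4,0.35,0.35,0.35,0.35,0.35,0.35,0.35,0.35,0.35]}'
python3 snap.py p3b
python3 -m pendant '{"travel":[[0,1,0],[0,1,0],[0,1,0],[0,1,0],[0,1,0],[0,1,0],[0,1,0]],"turn":[[0,0,-0.0265],[0,0,-0.0265],[0,0,-0.0265],[0,0,-0.0265],[0,0,-0.0265],[0,0,-0.0265],[0,0,-0.0265]],"fingers":[0.5,0.5,0.5,0.5,0.5,0.5,0.5]}'
python3 -c "
from h import *
to('gear','W',.165)"
```

```text
clock: 24.95
tool_pos: [0.5326, -0.2657, 0.0453]
orientation: [0.0, 0.018, 1.0, 0.0]
contact_force: [-0.9, 2.5, 6.1]
width: 0.03
grasp_force: 61.1
clock: 25.95
tool_pos: [0.534, -0.2669, 0.1673]
orientation: [0.003, 0.018, 1.0, -0.001]
contact_force: [0.4, 0.1, -0.6]
width: 0.0555
grasp_force: 0.0
[ 0.5327653  -0.26624583  0.16541392]
clock: 26.58
tool_pos: [0.5381, -0.0643, 0.1629]
orientation: [-0.002, -0.026, 1.0, 0.0]
contact_force: [-0.7, -0.9, -0.2]
width: 0.0428
grasp_force: 0.0
gear W 0.165 [0.5256 0.3427] [-0.0419  2.0355 -0.0103] [ 0.0001 -0.001   0.0011] now [ 0.5381 -0.0643  0.1629]
```

View pics/p3b.png

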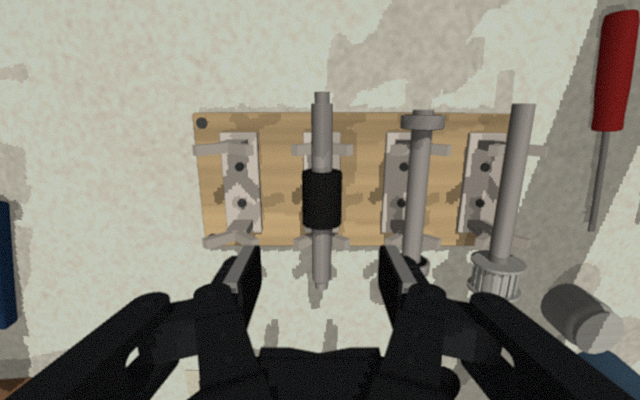

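The roller is seated in saddle 3 (column 320), and the three placed shafts all look right. Last is the gear shaft.

```bash
python3 -m pendant '{"travel":[[0,1,0],[0,1,0],[0,1,0],[0,1,0],[0,1,0],[0,1,0],[-0.02,1,0]],"turn":[[0,0,0],[0,0,0],[0,0,0],[0,0,0],[0,0,0],[0,0,0],[0,0,0]],"fingers":[0.5,0.5,0.5,0.5,0.5,0.5,0.5]}'
python3 -m pendant '{"travel":[[0,0.9,0],[0,0.9,0],[0,0.9,0],[0,0.9,0],[0,0.9,0],[0,0.9,0],[-0.02,1,0]],"turn":[[0,0,0],[0,0,0],[0,0,0],[0,0,0],[0,0,0],[0,0,0],[0,0,0]],"fingers":[0.5,0.5,0.5,0.5,0.5,0.5,0.5]}'
python3 -c "
from h import *
to('gear','W',.125)"
```

```text
clock: 27.17
tool_pos: [0.5329, 0.134, 0.1633]
orientation: [-0.001, -0.025, 1.0, -0.001]
contact_force: [-0.1, -0.1, -0.1]
width: 0.0427
grasp_force: 0.0
clock: 27.75
tool_pos: [0.5284, 0.3294, 0.1635]
orientation: [-0.001, -0.022, 1.0, -0.002]
contact_force: [0.1, -0.9, -0.8]
width: 0.0432
grasp_force: 0.0
gear W 0.125 [0.5256 0.3427] [0.0102 0.0681 0.1921] [-0.0015 -0.0008 -0.0013] now [0.5284 0.3294 0.1635]
```

```bash
python3 -m pendant '{"travel":[[0.01,0.068,0.1],[0.01,0.068,0.19],[0.01,0.068,0.19],[0.01,0.068,0.19],[0.01,0.068,0.19],[0.01,0.068,0.19]],"turn":[[0,0,0],[0,0,0],[0,0,0],[0,0,0],[0,0,0],[0,0,0]],"fingers":[0.5,0.5,0.5,0.5,0.5,0.5]}'
python3 snap.py g4; python3 -c "
from h import *
to('gear','W',.037)
Z=np.load('g4.npz',allow_pickle=True);C=cloud(Z['m'].item(),Z['d']);p,R=tool();q=(C-p)@R.as_matrix()
k=(abs(q[...,1])<.015)&(abs(q[...,0])<.1)&(abs(C[...,2]-.062)<.018);k[:60]=0
print('near end',(-q[k][:,0]).min(),'y',np.median(q[k&(C[...,2]>.06)][:,1]),np.percentile(C[k][:,2],95))"
```

```text
clock: 28.25
tool_pos: [0.5269, 0.3462, 0.1275]
orientation: [0.001, -0.023, 1.0, 0.0]
contact_force: [-0.3, 0.8, 0.2]
width: 0.0428
grasp_force: 0.0
[0.52688751 0.34658353 0.12768432]
gear W 0.037 [0.5256 0.3427] [ 0.008  -0.0193  0.4534] [ 0.0003  0.0006 -0.0006] now [0.5269 0.3466 0.1277]
near end -0.0816827285405212 y -0.0008722040193265043 0.07647690599475115
```

```bash
python3 -m pendant '{"travel":[[0.004,-0.006,0.2],[0.004,-0.006,0.3],[0.004,-0.006,0.39],[0.004,-0.006,0.452],[0.004,-0.006,0.452],[0.004,-0.006,0.452],[0.004,-0.006,0.452],[0.004,-0.006,0.452],[0.004,-0.006,0.452],[0.004,-0.006,0.452],[0.004,-0.006,0.452],[0.004,-0.006,0.452]],"turn":[[0,0,0],[0,0,0],[0,0,0],[0,0,0],[0,0,0],[0,0,0],[0,0,0],[0,0,0],[0,0,0],[0,0,0],[0,0,0],[0,0,0]],"fingers":[0.5,0.5,0.5,0.5,0.5,0.5,1,1,1,1,1,1]}' 80
python3 -m pendant '{"travel":[[0,0,-0.03],[0,0,-0.1],[0,0,-0.25],[0,0,-0.4],[0,0,-0.55],[0,0,-0.65],[0,0,-0.65],[0,0,-0.65]],"turn":[[0,0,0],[0,0,0],[0,0,0],[0,0,0],[0,0,0],[0,0,0],[0,0,0],[0,0,0]],"fingers":[1,1,1,1,1,1,1,1]}'
python3 -c "
from h import *
to('gear','B',.17)"
```

```text
clock: 29.3
tool_pos: [0.5263, 0.345, 0.0378]
orientation: [0.002, -0.023, 1.0, -0.001]
contact_force: [0.3, -5.1, 6.1]
width: 0.0137
grasp_force: 78.0
clock: 29.97
tool_pos: [0.5255, 0.3469, 0.1669]
orientation: [0.001, -0.024, 1.0, 0.001]
contact_force: [0.1, 0.3, -3.9]
width: 0.0135
grasp_force: 78.1
gear B 0.17 [ 0.5285 -0.3398] [ 0.15   -3.4306 -0.0229] [0.0007 0.0007 0.0266] now [0.5255 0.3469 0.1669]
```

```bash
python3 -m pendant '{"travel":[[0,-0.08,0],[0,-0.2,0],[0.01,-0.35,0],[0.02,-0.5,0],[0.03,-0.65,0],[0.04,-0.8,0],[0.05,-0.95,0],[0.05,-1,0]],"turn":[[0,0,0],[0,0,0.005],[0,0,0.01],[0,0,0.015],[0,0,0.02],[0,0,0.026],[0,0,0.0265],[0,0,0.0265]],"fingers":[1,1,1,1,1,1,1,1]}'
python3 -m pendant '{"travel":[[0,-0.08,0],[0,-0.2,0],[0,-0.35,0],[0,-0.5,0],[0,-0.65,0],[0,-0.8,0],[0,-0.95,0],[0,-1,0],[0,-1,0]],"turn":[[0,0,0],[0,0,0],[0,0,0],[0,0,0],[0,0,0],[0,0,0],[0,0,0],[0,0,0],[0,0,0]],"fingers":[1,1,1,1,1,1,1,1,1]}'
python3 -m pendant '{"travel":[[0,-0.08,0],[0,-0.2,0],[0,-0.35,0],[0,-0.5,0],[0,-0.65,0],[0,-0.8,0],[-0.04,-0.95,0],[-0.04,-1,0],[-0.04,-1,0]],"turn":[[0,0,0],[0,0,0],[0,0,0],[0,0,0],[0,0,0],[0,0,0],[0,0,0],[0,0,0],[0,0,0]],"fingers":[1,1,1,1,1,1,1,1,1]}'
python3 -c "
from h import *
to('gear','B',.093)"
```

```text
clock: 30.63
tool_pos: [0.5214, 0.141, 0.1632]
orientation: [-0.003, 0.02, 1.0, -0.002]
contact_force: [-0.4, -0.7, -4.1]
width: 0.0133
grasp_force: 78.4
clock: 31.38
tool_pos: [0.5156, -0.0563, 0.164]
orientation: [-0.002, 0.02, 1.0, -0.0]
contact_force: [0.3, -0.0, -3.5]
width: 0.0135
grasp_force: 78.6
clock: 32.13
tool_pos: [0.5183, -0.2556, 0.1645]
orientation: [-0.001, 0.019, 1.0, 0.0]
contact_force: [0.2, 0.7, -3.1]
width: 0.0137
grasp_force: 78.8
gear B 0.093 [ 0.5285 -0.3398] [-0.0672 -0.4192  0.3572] [ 0.0002 -0.0003 -0.0007] now [ 0.5183 -0.2556  0.1645]
```

```bash
python3 -m pendant '{"travel":[[-0.01,-0.1,0],[-0.04,-0.25,0],[-0.067,-0.37,0],[-0.067,-0.425,0],[-0.067,-0.425,0.04],[-0.067,-0.425,0.14],[-0.067,-0.425,0.25],[-0.067,-0.425,0.35],[-0.067,-0.425,0.35],[-0.067,-0.425,0.35]],"turn":[[0,0,0],[0,0,0],[0,0,0],[0,0,0],[0,0,0],[0,0,0],[0,0,0],[0,0,0],[0,0,0],[0,0,0]],"fingers":[1,1,1,1,1,1,1,1,1,1]}'
python3 snap.py p4; python3 -c "
from h import *
to('gear','B',.0475)"; python3 held.py p4 .112
```

```text
clock: 32.97
tool_pos: [0.5269, -0.3366, 0.0941]
orientation: [-0.002, 0.017, 1.0, 0.002]
contact_force: [-0.3, 0.4, -3.3]
width: 0.0137
grasp_force: 79.0
[ 0.52829074 -0.33780639  0.09571876]
gear B 0.0475 [ 0.5285 -0.3398] [-0.0017 -0.0104  0.2411] [ 0.0005 -0.0005  0.0005] now [ 0.5283 -0.3378  0.0957]
-0.0825 753 0.1211
-0.0675 1408 0.121
-0.0525 1275 0.1209
-0.0375 1158 0.1207
-0.0225 1027 0.1206
-0.0075 1067 0.1206
0.0075 899 0.1204
0.0225 771 0.1199
0.0375 122 0.1195
near end -0.0826
```

View pics/p4.png

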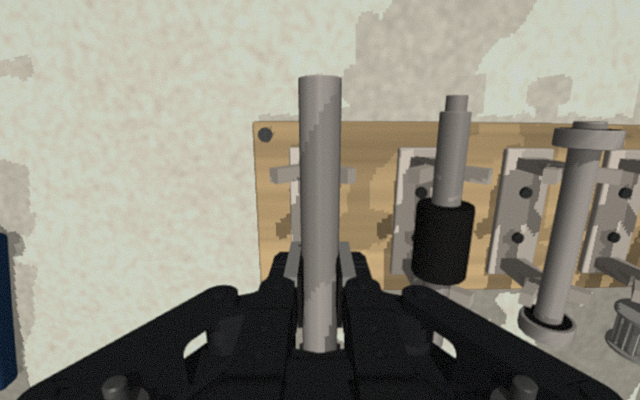

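The gear shaft is level and centred (column 320, plate 270 to 355). Lowering.

```bash
python3 -m pendant '{"travel":[[-0.01,-0.008,0.06],[-0.01,-0.008,0.12],[-0.01,-0.008,0.16],[-0.01,-0.008,0.19],[-0.01,-0.008,0.21],[-0.01,-0.008,0.22],[-0.01,-0.008,0.228],[-0.01,-0.008,0.234],[-0.01,-0.008,0.24],[-0.01,-0.008,0.243]],"turn":[[0,0,0],[0,0,0],[0,0,0],[0,0,0],[0,0,0],[0,0,0],[0,0,0],[0,0,0],[0,0,0],[0,0,0]],"fingers":[1,1,1,1,1,1,1,1,1,1]}'
python3 -m pendant '{"travel":[[0,0,0.003],[0,0,0.005],[0,0,0.006],[0,0,0.006]],"turn":[[0,0,0],[0,0,0],[0,0,0],[0,0,0]],"fingers":[1,1,1,1]}'
```

```text
clock: 33.85
tool_pos: [0.5307, -0.3415, 0.0475]
orientation: [0.0, 0.018, 1.0, -0.0]
contact_force: [0.6, 0.6, -3.7]
width: 0.0136
grasp_force: 79.0
clock: 34.18
tool_pos: [0.5308, -0.3412, 0.0466]
orientation: [0.0, 0.018, 1.0, 0.0]
contact_force: [-0.3, 1.4, 0.4]
width: 0.0137
grasp_force: 79.1
```

```bash
python3 -m pendant '{"travel":[[0,0,0.003],[0,0,0.004],[0,0,0.004]],"turn":[[0,0,0],[0,0,0],[0,0,0]],"fingers":[1,1,1]}'
python3 -m pendant '{"travel":[[0,0,0],[0,0,0],[0,0,0],[0,0,0],[0,0,0],[0,0,-0.05],[0,0,-0.15],[0,0,-0.3],[0,0,-0.45],[0,0,-0.6],[0,0,-0.75],[0,0,-0.9]],"turn":[[0,0,0],[0,0,0],[0,0,0],[0,0,0],[0,0,0],[0,0,0],[0,0,0],[0,0,0],[0,0,0],[0,0,0],[0,0,0],[0,0,0]],"fingers":[0.75,0.65,0.55,0.5,0.5,0.5,0.5,0.5,0.5,0.5,0.5,0.5]}'
python3 -m pendant '{"travel":[[0.2,0.6,0],[0.2,0.6,0],[0.2,0.6,0],[0.2,0.6,0],[0.2,0.6,0],[0.2,0.6,0],[0.2,0.6,0],[0.2,0.6,0]],"turn":[[0,0,0],[0,0,0],[0,0,0],[0,0,0],[0,0,0],[0,0,0],[0,0,0],[0,0,0]],"fingers":[0,0,0,0,0,0,0,0]}'
python3 snap.py f; python3 - <<'E'
from h import *
Z=np.load('f.npz',allow_pickle=True);C=cloud(Z['m'].item(),Z['d']);a=-.0357
q=(C[...,:2]-[.5325,-.2274])@np.array([[np.cos(a),-np.sin(a)],[np.sin(a),np.cos(a)]]);z=C[...,2]
for y0 in(.1125,.0375,-.0375,-.1125):
    k=(abs(q[...,1]-y0)<.02)&(abs(q[...,0])<.1)&(z>.05)&(z<.1);x,y,h=q[k][:,0],q[k][:,1],z[k]
    t=h>.066
    print(y0,'x',np.percentile(x,[.5,99.5]).round(4),'y near/far',[np.median(y[t&s]).round(4) for s in(x<-.045,(x>.01)&(x<.03))],'z top near/far',[np.percentile(h[s],85).round(4) for s in((x<-.025)&(x>-.05),(x>.025)&(x<.05))])
E
```

```text
clock: 34.43
tool_pos: [0.531, -0.341, 0.0462]
orientation: [0.001, 0.018, 1.0, 0.0]
contact_force: [-1.0, 3.8, 5.2]
width: 0.014
grasp_force: 79.8
clock: 35.43
tool_pos: [0.5304, -0.3412, 0.2277]
orientation: [0.0, 0.018, 1.0, -0.0]
contact_force: [0.8, -0.7, 0.1]
width: 0.0427
grasp_force: 0.0
clock: 36.1
tool_pos: [0.4956, -0.2212, 0.2255]
orientation: [0.0, 0.018, 1.0, -0.0]
contact_force: [0.5, -0.3, 0.1]
width: 0.0853
grasp_force: 0.0
[ 0.49541026 -0.22116088  0.22526065]
0.1125 x [-0.0723  0.0818] y near/far [np.float64(0.1101), np.float64(0.1107)] z top near/far [np.float64(0.0719), np.float64(0.0709)]
0.0375 x [-0.0669  0.0635] y near/far [np.float64(0.0366), np.float64(0.0368)] z top near/far [np.float64(0.0719), np.float64(0.0716)]
-0.0375 x [-0.0785  0.0782] y near/far [np.float64(-0.0368), np.float64(-0.0359)] z top near/far [np.float64(0.0719), np.float64(0.0716)]
-0.1125 x [-0.0785  0.0555] y near/far [np.float64(-0.1105), np.float64(-0.1105)] z top near/far [np.float64(0.0719), np.float64(0.0711)]
```

View pics/f.png

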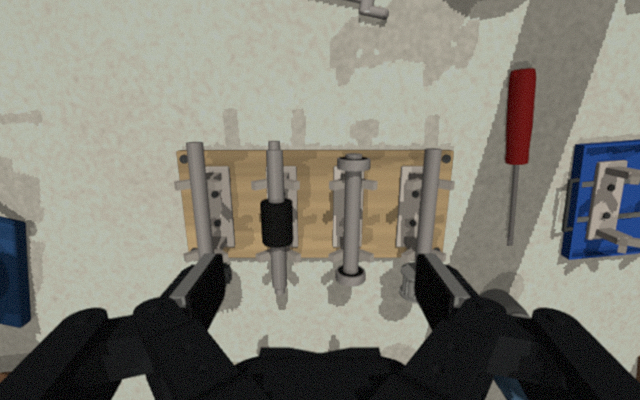

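All four shafts are seated. From the robot's left they are pulley (column 430), idler (351), roller (277) and gear (200). Their tops are level at 0.071 to 0.072 and all are centred within 2 mm, so I'm handing in.

```bash
python3 -c "
from plant import env
print(env.hand_in())"
```

```text
the job is handed in; nothing more can be done
None
```

All four shafts are on the build rack in reverse order (left to right: pulley, idler, roller, gear), each measured seated, level and about centred across both V's. I handed the job in at about 36 s on the clock; `hand_in` gave no verdict.

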